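# Lock the rotary circuit-board holder

## Robot

A 6-joint arm with a two-finger parallel gripper is mounted at the origin on the work surface. World frame = base frame: x ahead of the robot, y to its left, z up, the work surface at z = 0. Lengths are in m, angles in rad, forces in N, time in s.
With the tool pointing down it reaches from about 0.275 to 0.875 m from the base axis. Payload 12.5 kg.
Tool frame: the origin (TCP) lies midway between the tips of the shut fingers; the grasp point (between the pads) lies hold_point_z behind it (hold_point_z is the distance from the TCP to the grasp point, in m); z points along the fingers, y is the line along which they close (so a half turn about z gives the same grasp; the last joint's range is limited). The gripper opens to 85 mm and grips with 20 to 120 N. Pads are 22 mm wide; open, the fingers measure 114 mm over their backs; the gripper's body (76 mm by 85 mm) begins 54 mm behind the grasp point. The pads swing forward as they close: fully open they stand 13 mm farther back than shut.
Start: joints at [-1.371, 0.351, 1.652, -0, 1.139, -0.085], TCP at [0.155, -0.528, 0.231] pointing down, gripper open.
Joint ranges: [-2.75, 2.75], [-0.79, 2.1], [0.01, 2.65], [-1.57, 4.71], [0.07, 3.14], [-2.87, 2.87]. Speed limits (rad/s): [2.22, 2.22, 2.79, 3.14, 3.14, 3.14].

## Interface

Orientations are given as a unit quaternion [w, x, y, z].
In Python, from bench import state, snapshot, camera_params, finish_job, hold_point_z gives the robot as it stands. The module is installed in compiled form; this text tells all that it offers.
- The arm moves only by the tool arm_command, never from a script. Its argument "targets" is a list of rows, each a list of 7 numbers: the shift along the tool's x, y, z in mm, then the turn, a rotation vector about the tool's x, y, z in rad, then the finger opening in mm, from 0 to 85.4. A call has 1 to 10 rows; each row shifts and turns the commanded pose from where the row before left it, along the tool's axes as they then stand; what a row does not reach is not made up. A row lasts 1/12 s, in which the tool goes at most 41.7 mm and 7.16 degrees, less where a joint would pass 70% of its speed; a pose out of reach is approached as far as the arm can. A call is refused whole if a number of a shift passes 41.7 or a number of a turn 0.125, either way. A call with a gripper value outside its range is refused whole. The fingers move at their own pace and stop on an object; "grip_force" is the grip in N (left out, the last holds). Time passes only in rows, so rows that do not move let the fingers close. It gives the time, the measured TCP pose, the force, the opening and the grip force at its end, in the units of the state.
- state(): the state, without advancing time (a new reading comes with each control period).
- snapshot(name): name is "scene" or "side" or "wrist"; returns the picture (480x640x3 uint8, red, green, blue); there is no depth.
- camera_params(name): a dict with "intrinsics" (3x3 intrinsics, pixels), "distortion" ([k1, k2, p1, p2, k3] as OpenCV has them; the pictures are not rectified), "origin" and "attitude" of the camera in the world; the wrist camera has in their place "mount" (4x4, takes a point from camera to tool coordinates, whose origin is the TCP and whose axes are the flange's). Camera axes: x right, y up, looking along -z (the intrinsics and any distortion apply to the point x, -y, -z); pixel columns grow to the right and rows downward; lengths in m; the calibration is good to about 2 mm. A picture is of the moment at which its call begins: read the wrist's pose just before it. camera_params takes no time and is no camera call.
- finish_job(): hands the job in; it is judged then, once.
The state is a dict: "t": time; "q": joint angles; "qd": joint speeds; "effort": joint torques, N m; "tcp_pos": TCP position; "orientation": TCP orientation; "contact_force": force on the tool from outside, world axes, zero at the start; "ft_torque": the same for the moment, N m; "gripper_width": opening from 0.0 (shut) to 1.0 (fully open); "grip_force": force on a finger pad.
Only numpy, scipy, OpenCV 4.12 (cv2) and the standard library are available. Lean on these libraries where they do the work, as an engineer would, in place of code of your own. Each camera call takes 0.05 s, during which the arm holds its last target. There are 200 camera calls.

## Task

Lock the board holder for soldering: push with the fingertips against the upright stud to turn the turntable until the slot across it lines up with the lock bar (either way round will do), then push the bar by its thumb plate through the slot until it is fully home with the plate against the guide, and leave everything released. Only push - do not lift the bar, do not touch the little circuit board, and leave the things lying around where they are.

Things in the scene. Friction and masses are not known exactly. Their poses are not given: they have to be found in the camera images.
- holder: Dark grey painted steel board holder fixed to the bench, 345 mm long (x -150 to +195 in its own frame), 110 mm wide. Origin on the bench surface on its centre line; x is the direction the bar is pushed (roughly to the robot's left, yaw 1.57 +/- 0.5), z up. Along y = 0: the bar's bed, 34 mm wide, top 16 mm high, x -150 to +44; then guide, turntable (axis at x = +100), keeper
- guide (a point): Middle of the guide's rear face, at x = -6 mm in the holder's frame, 22 mm above the bench. The guide is a roofed channel 38 mm wide, x -6 to +44, roof top 36 mm high, that the bar slides through; the thumb plate meets this face when the bar is home
- keeper (a point): Middle of the open keeper fork beyond the turntable, at x = +168 mm in the holder's frame, 22 mm above the bench; 18 mm between the prongs, 24 mm long, top 34 mm high. It receives the bar's nose
- turntable (a joint): Angle of the aluminium turntable about the vertical, rad, counterclockwise from above positive. 0: slot along the holder's x, stud on the holder's -y side; 3.14: slot along it again, stud on the +y side; both line up with the bar. Starts 0.6 to 2.54, stops at -0.4 and 3.54. Steady friction 0.10 N m (about 3 N at the stud); stays where left
- slot (a point): Point on the turntable's axis at its top face, 34 mm above the bench; its x axis lies along the slot and turns with the disc. Disc 100 mm in diameter, with one straight slot 18 mm wide, 19 mm deep, right across the middle, open above. The rounded bar nose centres the last 0.1 rad by itself; farther off it strikes the rim
- stud_top (a point): Centre of the top of the upright steel stud, a plain round post 14 mm thick on the turntable, 38 mm from the axis, square to the slot (its angle in the holder's frame is the joint value minus 1.57); from 34 to 74 mm above the bench; turns with the disc. It starts on the keeper's side of the axis
- board: Small green circuit board, 50 x 26 mm, on brass stand-offs on the half of the turntable opposite the stud, its centre 28 mm from the axis; from 34 to 50 mm above the bench. Origin at its centre at the turntable's top face. Fragile: not to be touched
- bar: Loose steel lock bar, about 0.24 kg, 12 x 12 mm in section, 182 mm long, lying in the guide along the holder's x, underside 16 mm above the bench; upright thumb plate across its rear end. Origin at the plate's front face, on the bar's underside; x towards the nose. Origin starts at x = -144 to -136 mm in the holder's frame, home is -6 mm. Slides with 1 to 3 N of friction
- thumb (a point): Middle of the rear face of the bar's thumb plate, where to push, 39.5 mm above the bench. The plate is 40 mm wide, 6 mm thick (ahead of this point), from 17 to 62 mm above the bench
- nose (a point): Foremost point of the bar's rounded nose, 182 mm ahead of the bar's origin; it starts just short of the turntable, and at home lies in the keeper at x = +176 mm in the holder's frame
- case: Empty black plastic instrument case, open-topped, 100 x 70 x 40 mm, origin under its centre; leave alone
- spool: Grey wire spool standing on its flange, 54 mm in diameter, 40 mm high, origin under its centre; leave alone
- driver: Screwdriver about 160 mm long lying flat on the bench along its x axis, on the robot's side of the bar's bed; leave alone
- terminal: White terminal block with four brass screws, 45 x 16 x 14 mm, origin under its centre; leave alone
There are look-alikes about, which are no part of the job. Of the things shaped like the bar, the steel one is meant.

How it is judged:
On the way, in this order (a step that is already met when the one before it is completed fails the run):
1. the turntable's slot is lined up with the bar, the bar not yet home (angle between the x axis of slot and the x axis of holder, either way round below 0.2 rad and x of bar in the frame of holder below -0.03 m), for 0.1 s.
2. the bar is pushed through the slot and home (x of bar in the frame of holder above -0.011 m), for 0.1 s.
At the end, for the whole second after the job is handed in: The bar's thumb plate is within 5 mm of the guide's face, its nose lies in the keeper fork (within 6 mm of the centre line), the slot is within 0.12 rad of the bar's line, and the bar is at rest (x of bar in the frame of holder between -0.011 and 0 m and y of nose in the frame of holder between -0.006 and 0.006 m and z of nose in the frame of holder below 0.03 m and angle between the x axis of slot and the x axis of holder, either way round below 0.12 rad and linear speed of bar below 0.01 m/s); the robot touches nothing.
It fails at once if the lock bar is lifted (10 mm or more) or tipped out of its guide (height (world z) of bar above 0.026 m or height (world z) of nose above 0.034 m).
It fails at once if the circuit board is touched with more than 2 N (contact force between board and the fingers above 2 N or contact force between board and the arm above 2 N).
It fails at once if a bystander is moved by more than 25 mm or lifted (distance of any of case, spool, driver, terminal from where it was at the start of the episode above 0.025 m).
It also fails if it takes over 48 s, if anything falls off the work surface, if the arm or the gripper's body presses on something with over 40 N, if the wrist force passes 120 N, or if a joint passes its speed limit or range.

## Working session

There is one attempt and no reset: what is moved stays moved. The work goes in short steps, Python scripts to look and compute and a tool call to move; the robot and the scene stay as the last step left them, time stands still between calls to the robot, and variables do not carry over. Pictures are saved under pics/ and viewed, at most 10 in all, crops included, and the job is handed in when it is done.

Besides the shell and the picture viewer there is one more tool, called after "Request:" as a command line: name --pt "numbers of a row" for each row, then --argument value for the rest. arm_command: Moves the arm, as the interface text tells. Its arguments: {"type":"object","properties":{"targets":{"type":"array","items":{"type":"array","items":{"type":"number"}}},"grip_force":{"type":"number"}},"required":["targets"]}

```bash
mkdir -p pics; cat > h.py <<'E'
import numpy as np,cv2
from bench import *
from scipy.spatial.transform import Rotation as R
def rot(q): return R.from_quat([q[1],q[2],q[3],q[0]]).as_matrix()
def cam(n):
    c=camera_params(n);K=np.array(c["intrinsics"]);d=np.array(c["distortion"])
    if "mount" in c:
        s=state();T=np.eye(4);T[:3,:3]=rot(s["orientation"]);T[:3,3]=s["tcp_pos"];M=T@np.array(c["mount"]);return K,d,M[:3,3],M[:3,:3]
    a=np.array(c["attitude"],float)
    return K,d,np.array(c["origin"]),(a if a.shape==(3,3) else rot(a))
def ray(C,uv):
    K,d,o,A=C;p=cv2.undistortPoints(np.array(uv,float).reshape(-1,1,2),K,d)[:,0]
    return o,np.c_[p[:,0],-p[:,1],-np.ones(len(p))]@A.T
def onz(C,uv,z):
    o,r=ray(C,uv);return o+r*((z-o[2])/r[:,2])[:,None]
def proj(C,P):
    K,d,o,A=C;p=(np.atleast_2d(P)-o)@A;p=p*[1,-1,-1]
    return cv2.projectPoints(p,np.zeros(3),np.zeros(3),K,d)[0][:,0]
def two(C1,u1,C2,u2):
    o1,r1=ray(C1,[u1]);o2,r2=ray(C2,[u2]);r1=r1[0];r2=r2[0]
    t=np.linalg.lstsq(np.c_[r1,-r2],o2-o1,rcond=None)[0]
    a=o1+t[0]*r1;b=o2+t[1]*r2;return (a+b)/2,np.linalg.norm(a-b)
def shot(n,f):
    im=snapshot(n);cv2.imwrite(f"pics/{f}.png",im[:,:,::-1]);return im
E
python3 - <<'E'
from h import *
s=state();print(s,hold_point_z if not callable(hold_point_z) else hold_point_z())
for n in["scene","side","wrist"]:
    c=cam(n);shot(n,n+"0");print(n,c[2],c[3][:,2]*-1,c[0][0,0])
E
```

```text
{'t': 0.0, 'q': array([-1.37060229e+00,  3.51260980e-01,  1.65241407e+00,  2.77700523e-07,
        1.13907008e+00, -8.45685973e-02]), 'qd': array([-0.00069339,  0.00104719,  0.00166205, -0.00098354,  0.0001653 ,
       -0.00111901]), 'effort': array([ 1.40674234e-03, -5.06088209e+01, -2.91402197e+01,  7.47989361e-06,
        4.47465805e-03, -1.13961082e-05]), 'tcp_pos': array([ 0.1544889 , -0.52752514,  0.23074867]), 'orientation': array([-5.75283053e-04,  9.89880736e-01,  1.41900654e-01, -3.31694937e-05]), 'contact_force': array([ 1.03294506,  0.27378622, -0.76490383]), 'ft_torque': array([ 0.00216553,  0.00647865, -0.001181  ]), 'grip_force': 0.0, 'gripper_width': 0.9970245373255923} 0.0187
scene [1.09881656 0.19023095 0.60871007] [-0.6837591  -0.26785719 -0.67876801] 456.8157171535585
side [0.25111702 0.5934287  0.78733204] [ 0.32669504 -0.6088037  -0.72293042] 607.2532600654629
wrist [ 0.22272052 -0.50796234  0.37412772] [-0.27022075 -0.07741103 -0.95968134] 343.6301456418642
```

View pics/scene0.png

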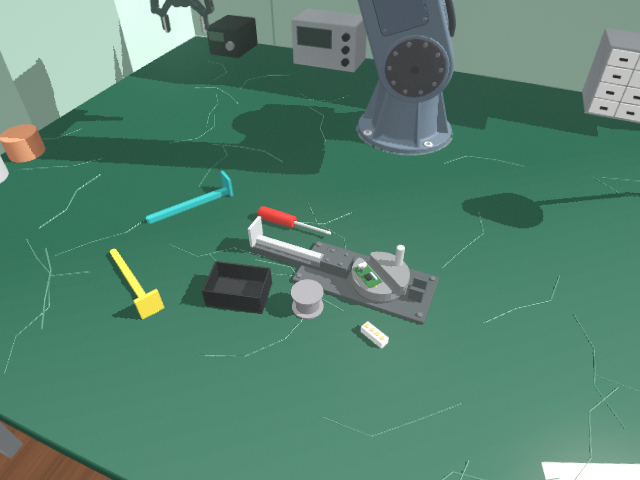

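View pics/side0.png

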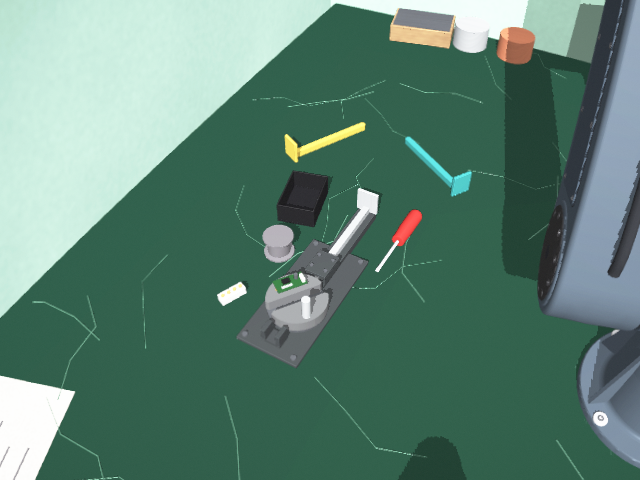

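Three things are shaped like the bar: yellow at scene (135,285), turquoise at (190,203), and bare steel at (285,245) lying in the holder's bed. The steel one fits because of its colour and its place in the guide. I'll confirm it in one enlarged crop.

```bash
python3 - <<'E'
import cv2,numpy as np
a=cv2.imread('pics/scene0.png')[205:325,240:445];b=cv2.imread('pics/side0.png')[180:370,230:430]
a=cv2.resize(a,None,fx=3.9,fy=3.9,interpolation=2)[:, :800]
cv2.imwrite('pics/cA.png',a)
b=cv2.resize(b,None,fx=3.15,fy=3.15,interpolation=2)[:600]
cv2.imwrite('pics/cB.png',b)
E
```

```text
(no output)
```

View pics/cA.png

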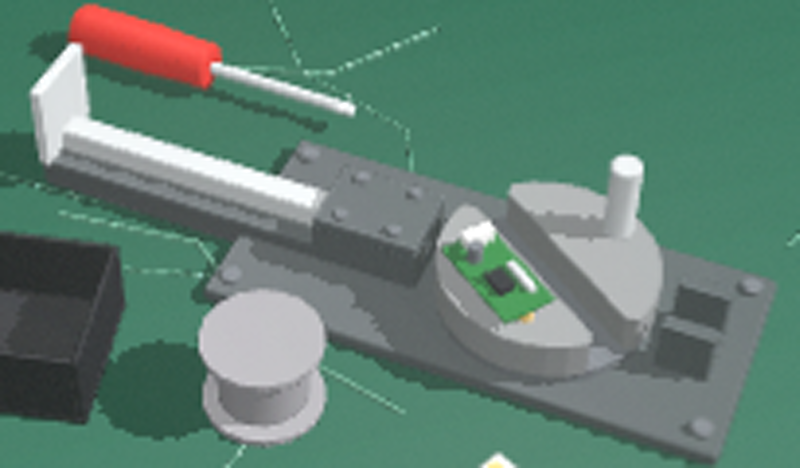

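View pics/cB.png

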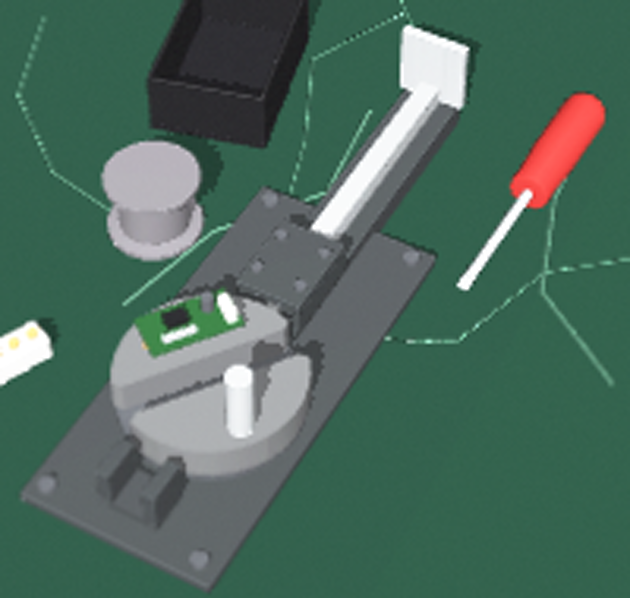

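The crops confirm the steel bar in the bed, with its thumb plate at scene ~(256,232). The stud top is at scene (401,247) and side (306,299), and the board sits on the other half of the turntable.

```bash
python3 - <<'E'
from h import *
A=cam("scene");B=cam("side")
a=lambda u,v:(240+u/3.9,205+v/3.9)
b=lambda u,v:(230+u/3.15,180+v/3.15)
pts=dict(stud=((627,163),(238,374)),rearR=((298,142),(437,256)),rearF=((208,291),(262,188)),frF=((713,461),(22,494)),frR=((775,282),(208,590)),plTopR=((80,46),(469,45)),plTopF=((36,92),(403,27)))
P={}
for k,(p,q) in pts.items():
    P[k],e=two(A,a(*p),B,b(*q));print(k,P[k].round(4),round(e,4))
d=(P['frF']+P['frR']-P['rearR']-P['rearF'])[:2];yaw=np.arctan2(d[1],d[0]);
front=(P['frF']+P['frR'])[:2]/2;ex=np.array([np.cos(yaw),np.sin(yaw)]);ey=np.array([-ex[1],ex[0]])
O=front-0.195*ex;print("yaw",yaw,"O",O,"axis",O+.1*ex,"len",np.hypot(*d)/2)
for k in P:print(k,(P[k][:2]-O)@ex,(P[k][:2]-O)@ey)
s=P['stud'][:2]-O-.1*ex;print("joint",np.arctan2(s@ey,s@ex)+1.5708,np.hypot(*s))
# driver, spool top etc
for n,(p,q) in dict(drvend=((150,12),(597,110)),drvtip=((352,110),(464,286)),spool=((262,340),(152,178))).items():
    X,e=two(A,a(*p),B,b(*q));print(n,X.round(3),(X[:2]-O)@ex,(X[:2]-O)@ey,e)
E
```

```text
stud [0.5298 0.1133 0.0736] 0.0003
rearR [ 0.4983 -0.0539  0.003 ] 0.001
rearF [ 0.6068 -0.0553  0.0044] 0.0015
frF [0.6179 0.1804 0.0027] 0.0012
frR [0.509  0.1867 0.0039] 0.0005
plTopR [ 0.5279 -0.1558  0.0605] 0.0057
plTopF [ 0.5676 -0.1569  0.0605] 0.0003
yaw 1.5250592042596065 O [ 0.55455496 -0.0112704 ] axis [0.55912707 0.08862502] len 0.23839305926279902
stud 0.12335111664592247 0.030385481503442925
rearR -0.04516281111177516 0.05421117958120899
rearF -0.041623307413822856 -0.054211179581208996
frF 0.19435737107626516 -0.05451837628333564
frR 0.19564262892373482 0.05451837628333563
plTopR -0.14561917428579124 0.020005397905264757
plTopF -0.14485629205394018 -0.01969920748078214
joint 2.4863625752690166 0.03832169274454809
drvend [ 0.453 -0.16   0.031] -0.15323427771819573 0.09441193818380705 0.018614081561494286
drvtip [ 0.474 -0.034  0.011] -0.02665055840723052 0.07903716425546431 0.0013002590574727288
spool [ 0.65  -0.01   0.036] 0.00572686518986176 -0.0950345427419681 0.0006978111504189062
```

Request:
arm_command --pt "0 0 0 0 0 0.11 0" --pt "0 0 0 0 0 0.11 0" --pt "0 0 0 0 0 0.11 0" --pt "17 -35 0 0 0 0 0" --pt "17 -35 0 0 0 0 0" --pt "17 -35 0 0 0 0 0" --pt "17 -35 0 0 0 0 0" --pt "17 -35 0 0 0 0 0" --pt "17 -35 0 0 0 0 0" --pt "17 -35 0 0 0 0 0" --grip_force 20

```text
t: 0.98
tcp_pos: [0.2848, -0.2867, 0.2313]
orientation: [-0.0, 1.0, -0.023, 0.0]
contact_force: [1.2, 0.2, 0.0]
gripper_width: -0.001
grip_force: 0.0
```

Request:
arm_command --pt "17 -35 0 0 0 0 0" --pt "17 -35 0 0 0 0 0" --pt "17 -35 0 0 0 0 0" --pt "17 -35 0 0 0 0 0" --pt "17 -35 0 0 0 0 0" --pt "17 -35 0 0 0 0 0" --pt "17 -35 0 0 0 0 0" --pt "17 -35 0 0 0 0 0" --pt "17 -35 0 0 0 0 0" --pt "17 -35 0 0 0 0 0"

```text
t: 1.82
tcp_pos: [0.4706, 0.0556, 0.2312]
orientation: [0.0, 1.0, -0.022, 0.0]
contact_force: [0.9, -0.9, -0.6]
gripper_width: -0.001
grip_force: 0.0
```

```bash
cat >> h.py <<'E'
yaw=1.525;O=np.array([.5546,-.0113]);ex=np.array([np.cos(yaw),np.sin(yaw)]);ey=np.array([-ex[1],ex[0]])
def H(p): p=np.asarray(p)[:2]-O; return np.array([p@ex,p@ey])*1e3
def rep():
    s=state();q=rot(s["orientation"]);f=s["contact_force"]
    print("t",s["t"],"H",H(s["tcp_pos"]).round(1),"z",round(s["tcp_pos"][2]*1e3,1),"toolx ang err",np.arctan2(q[1,0],q[0,0])-(yaw-np.pi/2),"tz",q[:,2].round(3),"F",np.round(f,1),s["gripper_width"])
E
python3 -c "
from h import *
rep()"
```

```text
t 1.8167 H [63. 87.] z 231.2 toolx ang err 0.0009080808466524135 tz [ 0. -0. -1.] F [ 0.9 -0.9 -0.6] -0.0006843110942378147
```

Request:
arm_command --pt "17 -34 0 0 0 0 0" --pt "17 -34 0 0 0 0 0" --pt "17 -34 0 0 0 0 0" --pt "0 0 30 0 0 0 0" --pt "0 0 30 0 0 0 0" --pt "0 0 30 0 0 0 0" --pt "0 0 30 0 0 0 0" --pt "0 0 0 0 0 0 0"

```text
t: 2.48
tcp_pos: [0.5227, 0.1525, 0.1062]
orientation: [0.001, 1.0, -0.023, -0.004]
contact_force: [-0.7, -0.1, -1.2]
gripper_width: -0.001
grip_force: 0.0
```

```bash
python3 -c "
from h import *
rep();shot('side','side1')"
```

```text
t 2.4833 H [162.2  39.4] z 106.2 toolx ang err 0.0006529750849967042 tz [-0.009 -0.002 -1.   ] F [-0.7 -0.1 -1.2] -0.0013309427198127505
```

View pics/side1.png

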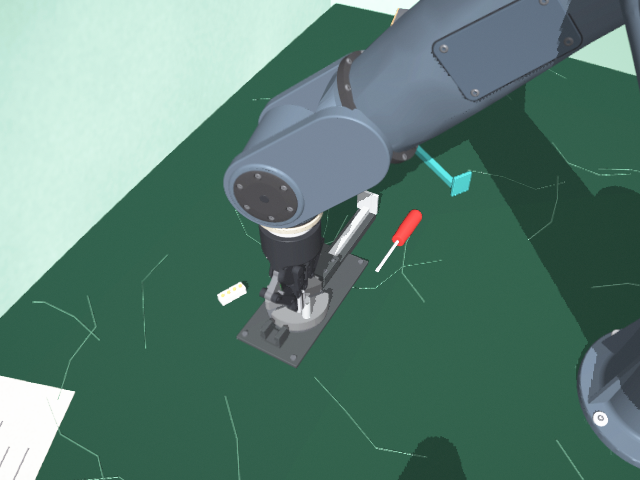

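The side view shows the fingers near (290,300), just above the disc, with the stud at (306,300) beside them. I'll check that against the projected TCP before going lower.

```bash
python3 -c "
from h import *
s=state();p=s['tcp_pos'];print(proj(cam('side'),[p,p+[0,0,.073]]));rep()"
```

```text
[[295.13549131 304.53847228]
 [292.79568298 270.66314422]]
t 2.5333 H [162.5  38. ] z 109.2 toolx ang err 0.0005697957346153248 tz [-0.005 -0.001 -1.   ] F [ 0.1 -0.7  1.2] 0.0010485607481617377
```

Request:
arm_command --pt "0 0 22 0 0 0 0" --pt "0 0 22 0 0 0 0" --pt "0 0 20 0 0 0 0" --pt "0 0 0 0 0 0 0" --pt "0 7 0 0 0 0 0" --pt "0 3 0 0 0 0 0" --pt "0 0 0 0 0 0 0"

```text
t: 3.12
tcp_pos: [0.5263, 0.1425, 0.0492]
orientation: [-0.0, 1.0, -0.023, 0.001]
contact_force: [-0.0, 1.0, 0.1]
gripper_width: -0.001
grip_force: 0.0
```

Request:
arm_command --pt "0 3 0 0 0 0 0" --pt "0 3 0 0 0 0 0" --pt "0 3 0 0 0 0 0" --pt "0 0 0 0 0 0 0"

```text
t: 3.45
tcp_pos: [0.525, 0.1338, 0.0477]
orientation: [-0.0, 1.0, -0.023, 0.0]
contact_force: [0.2, 0.4, 0.5]
gripper_width: -0.001
grip_force: 0.0
```

```bash
python3 -c "
from h import *
rep()"
```

```text
t 3.45 H [143.6  36.2] z 47.7 toolx ang err 0.00023267235585483492 tz [ 0.  0. -1.] F [0.2 0.4 0.5] -0.0007633206100748342
```

Request:
arm_command --pt "0 2 0 0 0 0 0" --pt "0 2 0 0 0 0 0" --pt "0 0 0 0 0 0 0"

```text
t: 3.7
tcp_pos: [0.5239, 0.1305, 0.0472]
orientation: [-0.0, 1.0, -0.023, -0.001]
contact_force: [-2.3, 5.0, 1.6]
gripper_width: -0.0
grip_force: 2.4
```

Request:
arm_command --pt "0 2 0 0 0 0 0" --pt "0 2 0 0 0 0 0"

```text
t: 3.87
tcp_pos: [0.5233, 0.1269, 0.047]
orientation: [-0.0, 1.0, -0.023, -0.001]
contact_force: [-5.2, 7.7, 1.8]
gripper_width: 0.002
grip_force: 3.4
```

Request:
arm_command --pt "0 2 0 0 0 0 0" --pt "0 2 0 0 0 0 0"

```text
t: 4.03
tcp_pos: [0.5233, 0.1226, 0.047]
orientation: [-0.0, 1.0, -0.023, -0.001]
contact_force: [-3.4, 6.1, 0.2]
gripper_width: 0.002
grip_force: 2.6
```

Request:
arm_command --pt "0 2 0 0 0 0 0" --pt "0 2 0 0 0 0 0"

```text
t: 4.2
tcp_pos: [0.5232, 0.1185, 0.047]
orientation: [-0.0, 1.0, -0.023, -0.001]
contact_force: [-3.0, 4.5, 0.3]
gripper_width: 0.001
grip_force: 2.2
```

```bash
python3 -c "
from h import *
rep()"
```

```text
t 4.2 H [128.3  37.3] z 47.0 toolx ang err 0.0006684763647090211 tz [-0.002  0.    -1.   ] F [-3.   4.5  0.3] 0.000751505095793651
```

Request:
arm_command --pt "0 2 0 0 0 0 0" --pt "0 2 0 0 0 0 0" --pt "0 2 0 0 0 0 0" --pt "0 2 0 0 0 0 0" --pt "0 0 0 0 0 0 0"

```text
t: 4.62
tcp_pos: [0.5237, 0.1098, 0.0472]
orientation: [0.0, 1.0, -0.023, -0.0]
contact_force: [-0.1, 1.3, 0.1]
gripper_width: 0.0
grip_force: 0.6
```

```bash
python3 - <<'E'
from h import *
rep()
B=cam('side');A=cam('scene')
i=shot('side','s2')[:,:,::-1];j=shot('scene','c2')[:,:,::-1]
a=cv2.resize(i[250:370,235:365],(650,600),interpolation=2)
cv2.imwrite('pics/s2c.png',a)
b=cv2.resize(j[220:330,330:450],(654,600),interpolation=2);cv2.imwrite('pics/c2c.png',b)
E
```

```text
t 4.6167 H [119.6  36.4] z 47.2 toolx ang err 0.0005349680277425828 tz [-0. -0. -1.] F [-0.1  1.3  0.1] 0.00034350036982124465
```

View pics/s2c.png

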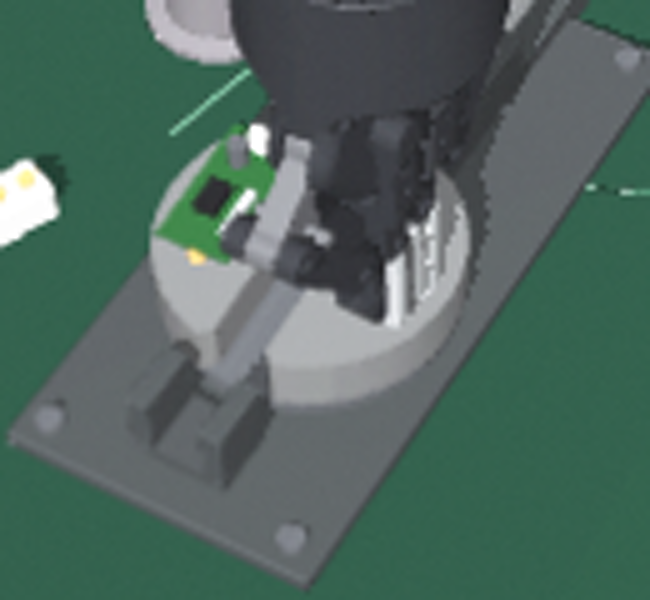

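The slot now runs almost into the keeper. The fingers at ~(400,280) are clear of the board at ~(220,190). I'll nudge 1.5 mm more, back off, rise and measure the slot and stud.

Request:
arm_command --pt "0 1.5 0 0 0 0 0" --pt "0 0 0 0 0 0 0" --pt "0 -6 0 0 0 0 0" --pt "0 -10 0 0 0 0 0" --pt "0 -5 -20 0 0 0 0" --pt "0 0 -35 0 0 0 0" --pt "-25 0 -30 0 0 0 0" --pt "-40 0 0 0 0 0 0" --pt "-40 0 0 0 0 0 0" --pt "-40 0 0 0 0 0 0"

```text
t: 5.55
tcp_pos: [0.3783, 0.1367, 0.1327]
orientation: [-0.0, 1.0, -0.023, 0.001]
contact_force: [0.5, 0.6, 0.8]
gripper_width: 0.0
grip_force: 0.0
```

Request:
arm_command --pt "0 40 0 0 0 0 0" --pt "0 40 0 0 0 0 0" --pt "0 40 0 0 0 0 0" --pt "0 40 0 0 0 0 0" --pt "0 40 0 0 0 0 0" --pt "0 40 0 0 0 0 0" --pt "0 0 0 0 0 0 0"

```text
t: 6.13
tcp_pos: [0.3695, -0.1088, 0.1328]
orientation: [0.001, 1.0, -0.025, 0.001]
contact_force: [0.6, 0.8, -0.3]
gripper_width: 0.001
grip_force: 0.0
```

```bash
python3 - <<'E'
from h import *
rep()
i=shot('side','s3')[:,:,::-1];j=shot('scene','c3')[:,:,::-1]
a=cv2.resize(i[230:370,235:375],(400,400),interpolation=2)
b=cv2.resize(j[220:320,340:440],(400,400),interpolation=2)
cv2.imwrite('pics/m3.png',np.hstack([a,b]))
E
```

```text
t 6.1333 H [-105.8  180.4] z 132.8 toolx ang err -0.004689596650394895 tz [ 0.002 -0.002 -1.   ] F [ 0.6  0.8 -0.3] 0.0012181089481414179
```

View pics/m3.png

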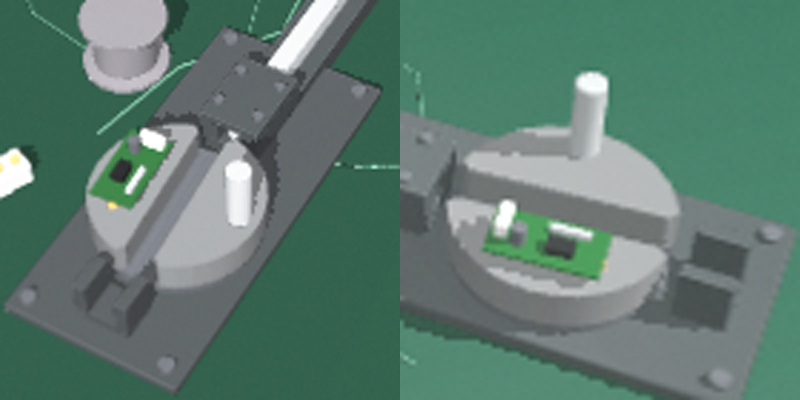

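The slot points at the keeper and the bar's nose. The stud top is at side (318.7,288.5) and scene (387.8,239.5).

```bash
python3 - <<'E'
from h import *
A=cam("scene");B=cam("side")
X,e=two(A,(387.8,239.5),B,(318.7,288.5));h=H(X);print(X,e,h,np.arctan2(h[1],h[0]-100)+np.pi/2)
ax=lambda u,v:(340+u*.25,220+v*.25); bx=lambda u,v:(235+u*.35,230+v*.35)
def ang(C,p,q):
    w=onz(C,[p,q],.034);g=[H(k) for k in w];d=g[1]-g[0];return np.arctan2(d[1],d[0]),g
print(ang(A,ax(66,160),ax(278,213)));print(ang(B,bx(222,150),bx(140,272)));print(ang(B,bx(198,140),bx(117,262)))
E
```

```text
[0.52093875 0.08808211 0.07447451] 0.0005076244194529644 [97.73689078 38.1757016 ] 3.2008047605215264
(np.float64(0.06804111576905934), [array([53.79006326,  8.2477885 ]), array([148.48511035,  14.70090668])])
(np.float64(0.04299094816116694), [array([63.4592383 ,  7.07185992]), array([156.84270129,  11.08897868])])
(np.float64(0.05734329492423495), [array([63.75790883, -8.39913855]), array([157.34940829,  -3.02640333])])
```

The slot is about 0.05 rad past line, within the bar's self-centring range. Next I go behind the thumb plate.

Request:
arm_command --pt "0 28 0 0 0 0 0" --pt "0 28 0 0 0 0 0" --pt "0 27 0 0 0 0 0" --pt "36 0 0 0 0 0 0" --pt "36 0 0 0 0 0 0" --pt "36 0 0 0 0 0 0" --pt "36 0 0 0 0 0 0" --pt "36 0 0 0 0 0 0" --pt "0 0 0 0 0 0 0" --pt "0 0 0 0 0 0 0"

```text
t: 7.07
tcp_pos: [0.5464, -0.1921, 0.1316]
orientation: [-0.0, 1.0, -0.021, -0.0]
contact_force: [-0.2, -0.3, -0.3]
gripper_width: 0.0
grip_force: 0.0
```

```bash
python3 - <<'E'
from h import *
rep()
P=state()['tcp_pos'];Q=P.copy();Q[2]=.03
print(proj(cam('scene'),[P,Q]))
j=shot('scene','c4')[:,:,::-1]
cv2.imwrite('pics/c4c.png',cv2.resize(j[150:330,190:400],(700,600),interpolation=2))
E
```

```text
t 7.0667 H [-1.81e+02 -1.00e-01] z 131.6 toolx ang err 0.004129197670125866 tz [-0.001  0.    -1.   ] F [-0.2 -0.3 -0.3] 0.0001846712775548952
[[232.74711509 186.21832419]
 [239.77087672 229.27464311]]
```

View pics/c4c.png

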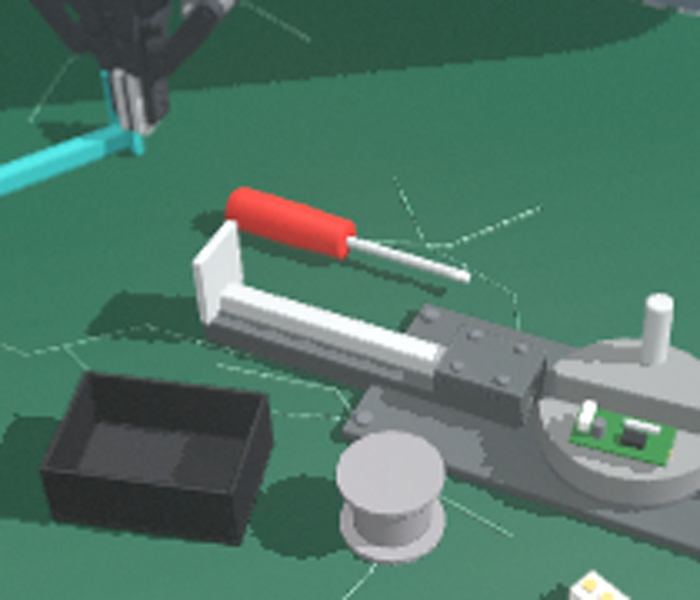

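The fingertips at crop (135,128) will descend to about (166,264), behind the plate at (200,270) and clear of the case and driver.

Request:
arm_command --pt "0 0 30 0 0 0 0" --pt "0 0 30 0 0 0 0" --pt "0 0 30 0 0 0 0" --pt "0 0 11 0 0 0 0" --pt "0 -3 0 0 0 0 0" --pt "0 -5 0 0 0 0 0" --pt "0 -4 0 0 0 0 0" --pt "0 0 0 0 0 0 0"

```text
t: 7.78
tcp_pos: [0.5464, -0.1819, 0.033]
orientation: [0.0, 1.0, -0.022, 0.001]
contact_force: [-0.0, -0.5, 0.5]
gripper_width: 0.004
grip_force: 0.0
```

Request:
arm_command --pt "0 -3 0 0 0 0 0" --pt "0 -3 0 0 0 0 0" --pt "0 -3 0 0 0 0 0" --pt "0 -3 0 0 0 0 0"

```text
t: 8.12
tcp_pos: [0.5465, -0.1709, 0.0319]
orientation: [0.0, 1.0, -0.023, 0.001]
contact_force: [0.2, -4.6, 3.1]
gripper_width: 0.001
grip_force: 2.1
```

Request:
arm_command --pt "0 -3 0 0 0 0 0" --pt "0 -3 0 0 0 0 0" --pt "0 -3 0 0 0 0 0" --pt "0 -3 0 0 0 0 0" --pt "0 -3 0 0 0 0 0" --pt "0 -3 0 0 0 0 0"

```text
t: 8.62
tcp_pos: [0.5469, -0.1524, 0.0313]
orientation: [0.0, 1.0, -0.023, 0.0]
contact_force: [-0.2, -3.7, 4.0]
gripper_width: 0.001
grip_force: 2.3
```

```bash
python3 -c "
from h import *
rep()"
```

```text
t 8.6167 H [-141.3    1.2] z 31.3 toolx ang err 0.0005746991361974263 tz [ 0. -0. -1.] F [-0.2 -3.7  4. ] 0.00099152902600161
```

Request:
arm_command --pt "0 -3 0 0 0 0 0" --pt "0 -3 0 0 0 0 0" --pt "0 -3 0 0 0 0 0" --pt "0 -3 0 0 0 0 0" --pt "0 -3 0 0 0 0 0" --pt "0 -3 0 0 0 0 0" --pt "0 -3 0 0 0 0 0" --pt "0 -3 0 0 0 0 0"

```text
t: 9.28
tcp_pos: [0.548, -0.1283, 0.0313]
orientation: [-0.0, 1.0, -0.023, -0.0]
contact_force: [-0.3, -4.6, 4.1]
gripper_width: -0.004
grip_force: 2.4
```

Request:
arm_command --pt "0 -4 0 0 0 0 0" --pt "0 -4 0 0 0 0 0" --pt "0 -4 0 0 0 0 0" --pt "0 -4 0 0 0 0 0" --pt "0 -4 0 0 0 0 0" --pt "0 -4 0 0 0 0 0" --pt "0 -4 0 0 0 0 0" --pt "0 -4 0 0 0 0 0"

```text
t: 9.95
tcp_pos: [0.5494, -0.0963, 0.0313]
orientation: [-0.0, 1.0, -0.023, -0.0]
contact_force: [0.5, -4.2, 4.1]
gripper_width: 0.005
grip_force: 2.3
```

```bash
python3 -c "
from h import *
rep()"
```

```text
t 9.95 H [-85.1   1.3] z 31.3 toolx ang err 0.0006857047352854181 tz [-0.  0. -1.] F [ 0.5 -4.2  4.1] 0.005185793093988856
```

Request:
arm_command --pt "0 -4 0 0 0 0 0" --pt "0 -4 0 0 0 0 0" --pt "0 -4 0 0 0 0 0" --pt "0 -4 0 0 0 0 0" --pt "0 -4 0 0 0 0 0" --pt "0 -4 0 0 0 0 0"

```text
t: 10.45
tcp_pos: [0.5505, -0.0724, 0.0313]
orientation: [0.0, 1.0, -0.023, -0.0]
contact_force: [0.1, -6.4, 4.1]
gripper_width: -0.003
grip_force: 2.8
```

Request:
arm_command --pt "0 -4 0 0 0 0 0" --pt "0 -4 0 0 0 0 0" --pt "0 -4 0 0 0 0 0" --pt "0 -4 0 0 0 0 0" --pt "0 -4 0 0 0 0 0" --pt "0 -3 0 0 0 0 0"

```text
t: 10.95
tcp_pos: [0.5517, -0.0495, 0.0314]
orientation: [0.0, 1.0, -0.023, 0.0]
contact_force: [0.4, -5.3, 4.5]
gripper_width: 0.002
grip_force: 3.0
```

Request:
arm_command --pt "0 -2 0 0 0 0 0" --pt "0 -2 0 0 0 0 0" --pt "0 -2 0 0 0 0 0"

```text
t: 11.2
tcp_pos: [0.552, -0.0436, 0.0314]
orientation: [0.0, 1.0, -0.023, 0.0]
contact_force: [0.6, -5.6, 5.6]
gripper_width: -0.001
grip_force: 2.9
```

```bash
python3 -c "
from h import *
rep()"
```

```text
t 11.2 H [-32.4   1.1] z 31.4 toolx ang err 0.0005941102083798083 tz [ 0. -0. -1.] F [ 0.6 -5.6  5.6] -0.0008046290294131312
```

Slow steps now, until the force jumps.

Request:
arm_command --pt "0 -2 0 0 0 0 0" --pt "0 -2 0 0 0 0 0" --pt "0 -2 0 0 0 0 0"

```text
t: 11.45
tcp_pos: [0.5522, -0.0376, 0.0313]
orientation: [0.0, 1.0, -0.023, 0.0]
contact_force: [0.2, -5.2, 5.0]
gripper_width: 0.002
grip_force: 2.6
```

Request:
arm_command --pt "0 -1 0 0 0 0 0" --pt "0 -1 0 0 0 0 0"

```text
t: 11.62
tcp_pos: [0.5523, -0.0362, 0.0314]
orientation: [0.001, 1.0, -0.022, 0.0]
contact_force: [-1.4, -17.6, 4.5]
gripper_width: -0.003
grip_force: 8.8
```

Request:
arm_command --pt "0 -1 0 0 0 0 0"

```text
t: 11.7
tcp_pos: [0.5523, -0.0361, 0.0314]
orientation: [0.001, 1.0, -0.022, 0.0]
contact_force: [-2.0, -24.5, 4.6]
gripper_width: -0.003
grip_force: 12.7
```

```bash
python3 -c "
from h import *
rep()"
```

```text
t 11.7 H [-24.9   1.1] z 31.4 toolx ang err 0.0015083670067838756 tz [ 0.    -0.002 -1.   ] F [ -2.  -24.5   4.6] -0.003457298973804335
```

The bar met a hard stop where home was expected. I'll back off and check.

Request:
arm_command --pt "0 4 0 0 0 0 0" --pt "0 10 0 0 0 0 0" --pt "0 20 0 0 0 0 0" --pt "0 20 -10 0 0 0 0" --pt "0 20 -35 0 0 0 0" --pt "0 0 -40 0 0 0 0" --pt "0 20 -30 0 0 0 0" --pt "0 30 0 0 0 0 0" --pt "0 30 0 0 0 0 0" --pt "0 0 0 0 0 0 0"

```text
t: 12.53
tcp_pos: [0.5449, -0.1926, 0.1466]
orientation: [0.0, 1.0, -0.024, 0.0]
contact_force: [-0.1, 0.0, 0.4]
gripper_width: 0.002
grip_force: 0.0
```

```bash
python3 - <<'E'
from h import *
rep()
i=shot('side','s5')[:,:,::-1];j=shot('scene','c5')[:,:,::-1]
a=cv2.resize(i[220:370,235:385],(400,400),interpolation=2)
b=cv2.resize(j[205:325,320:440],(400,400),interpolation=2)
cv2.imwrite('pics/m5.png',np.hstack([a,b]))
E
```

```text
t 12.5333 H [-181.5    1.4] z 146.6 toolx ang err -0.0019937260990062072 tz [ 0.001 -0.001 -1.   ] F [-0.1  0.   0.4] 0.0016344119446793006
```

View pics/m5.png

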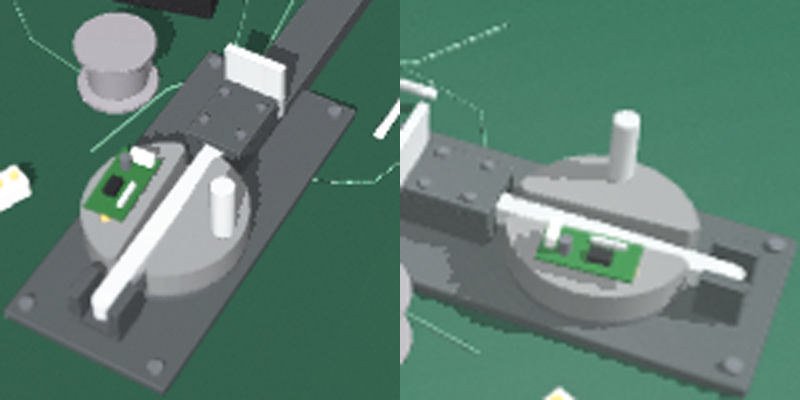

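The plate lies against the guide and the nose lies in the keeper (side crop (100,318)). One numeric check of the nose, then I hand in.

```bash
python3 - <<'E'
from h import *
n1=H(onz(cam('side'),[(235+100*.375,220+316*.375)],.024)[0]);n2=H(onz(cam('scene'),[(320+345*.3,205+272*.3)],.024)[0]);print(n1,n2)
if (n1[0]+n2[0])/2>170: print(finish_job())
E
```

```text
[180.43207748   4.67424647] [177.51447476   3.74214723]
the job is handed in; nothing more can be done
None
```

I handed the job in with the turntable lined up, the bar pushed home against the guide, and the arm clear of everything. The last pictures put the nose in the keeper at about x = 178 mm (home is 176), 4 mm off the centre line by a rough reading against the 6 mm limit; no verdict was shown.

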